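# Plug the coolant neck and clamp the retaining leg on its mark

### The job

Take the larger of the two tapered stoppers from the rack, seat it fully and upright in the filler neck of the cold plate and let it go; then slide the spring-loaded retaining leg out over it until its pointer lines up with the index blade, and only there squeeze the cam lever fully closed against the grip fin without letting the leg slip. Finish while still holding the leg on the mark with the lever closed: do not let go, because the spring would draw the leg back; leave everything else where it is.

Things in the scene. Friction and masses are not known exactly. Their poses are not given: they have to be found in the camera images.
- jig: fixed test jig: base plate 400 x 130 x 10 mm and a grey guide block (x -195 to -65 mm, top 109 mm high). Its x axis is the way the leg extends, roughly away from the robot; y left, z up. Origin at bench height on the leg's centre line, below the rear face of the retracted leg's crossbar
- leg_head: head of the sliding leg; axes as the jig's, origin equals the jig's when retracted and moves in x with the leg. In mm: crossbar x 0 to 12, y -60 to 60, z 99 to 140; behind it the fixed grip fin x -52 to 0, y -13 to -7, z 99 to 140; in front a round shoe 28 across centred at x 95, underside z 85. The 20 wide leg bar runs below, z 85 to 99; beside and below that is free room
- leg (a joint): extension of the leg, m: 0 retracted (start), at most 0.115, about 0.06 to 0.09 on the mark. A spring of 4 to 5.5 N draws it back to 0 whenever it is not held, even with the lever closed
- cam_lever (a joint): lever angle, rad: 0 fully open, 0.40 closed (parallel to the fin); starts at 0 to 0.06, stays where left, takes about 2 N at its tip. Upright plate 52 x 6 mm, z 101 to 138 mm, on a vertical pin at x -55, y 8 mm of leg_head, left of the fin, free tip just behind the crossbar. Squeezing it towards the fin closes it
- lever_tip (a point): outer edge of the lever's free tip, mid height. In leg_head: y 33 mm when open, 13 mm when closed; fin and closed lever together are 26 mm wide, centred on the leg
- pointer (a point): tip of the small pointer on the left side of the leg, at x 45, y 22, z 98 mm of leg_head
- push_face (a point): centre of the crossbar's rear face (towards the guide block), 119.5 mm high; moves with the leg. Open fingers astride fin and lever can bear forward on this face, which is 120 mm wide
- cold_plate: fixed aluminium plate 105 x 110 x 10 mm on the jig's base, axes as the jig's; carries the round filler neck (37 mm outside, straight 26 mm bore, 26 mm deep) and the index blade. Origin below the neck's axis on the plate's underside, 10 mm above the bench
- neck_rim (a point): centre of the neck's open mouth at rim height, 46 mm above the bench, z up
- mark (a point): the length mark: tip of the upright index blade (3 mm thick in x, 14 mm wide, top 98 mm above the bench), 50 mm behind the neck's axis and 26 mm left of it; axes as the jig's. With the pointer level with it in x, the shoe stands over the neck, 6 mm above a seated stopper
- rack: fixed plywood block 70 x 160 x 32 mm, two holes 80 mm apart along its y axis, each with a stopper hanging by its flange (stopper origin 8 mm above the bench); origin centre of underside; stands left or right of the jig
- stopper: larger rubber stopper: taper z 0 to 24 mm (16 to 23.6 mm across), flange 35 mm across z 24 to 29, round grip knob 24 mm across z 29 to 57. Origin at the centre of the taper's lower end, z up. 40 to 85 g. Seated, the flange rests on the neck's rim, origin 24 mm below it
- cell_block: fixed grey battery cell block, 70 x 150 x 50 mm, on the other side of the jig from the rack
- small_stopper: smaller rubber stopper: same heights as the other, but flange 31.6 mm, grip knob only 14 mm and taper 11 to 16 mm across; origin at the centre of the taper's lower end; stays in the rack (leave alone)
- wrench: steel wrench lying loose on the bench (leave alone)
- screwdriver: screwdriver lying loose on the bench (leave alone)
- tape: roll of tape, 80 mm across, 22 mm high (leave alone)
- bolt_jar: jar, 60 mm across, 80 mm high (leave alone)
- spray_can: can, 60 mm across, 170 mm high (leave alone)
- busbar: flat copper busbar, 110 x 22 x 6 mm (leave alone)

How it is judged:
By the outcome, as a careful person would: the job done as asked, in the order asked, and still so for the second after the job is handed in, while the arm keeps its last pose, push and grip.
It also fails if it takes over 54 s, if anything falls off the work surface, if the arm or the gripper's body presses on something with over 40 N, if the wrist force passes 120 N, or if a joint passes its speed limit or range.

### The arm

A 6-joint arm with a two-finger parallel gripper is mounted at the origin on the work surface. World frame = base frame: x ahead of the robot, y to its left, z up, the work surface at z = 0. Lengths are in m, angles in rad, forces in N, time in s.
With the tool pointing down it reaches from about 0.25 to 0.8 m from the base axis. Payload 3.9 kg.
Tool frame: the origin (TCP) lies at the very end of the fingers, on their centre line; the grasp point (between the pads) lies 19 mm behind it; z points along the fingers, y is the line along which they close (so a half turn about z gives the same grasp; the last joint's range is limited). The gripper opens to 85 mm and grips with 20 to 120 N. Pads are 22 mm wide; open, the fingers measure 114 mm over their backs; the gripper's body (76 mm by 85 mm) begins 54 mm behind the grasp point. The pads swing forward as they close: fully open they stand 13 mm farther back than shut.
Start: joints at [-1.165, 0.26, -0.138, 1.173, 0, 1.571], TCP at [0.207, -0.482, 0.231] pointing down, gripper open.
Joint ranges: [-2.78, 2.78], [-0.83, 1.72], [-1.28, 1.37], [-1.9, 2.12], [-1.57, 1.48], [-3.14, 3.14]. Speed limits (rad/s): [2.57, 2.57, 3.14, 3.14, 3.14, 3.14].

### API

Orientations are given as [roll, pitch, yaw] about the fixed x, y, z axes, in that order (R = Rz(yaw) Ry(pitch) Rx(roll)).
In Python, from bench import ctrl gives the robot as it stands.
- The arm moves only by the tool shift_gripper, called as name(argument=value, ...), one argument or row to a line, values as JSON. Schema: {"type":"object","properties":{"motion":{"type":"array","items":{"type":"array","items":{"type":"number"},"minItems":5,"maxItems":5},"minItems":1,"maxItems":20},"force":{"type":"number"},"only":{"type":"string"},"quiet":{"type":"boolean"},"lines":{"type":"string"}},"required":["motion"],"additionalProperties":false}. motion is a list of rows, 1 to 20 of them, each of 5 numbers: dx, dy, dz in normalised numbers (1 is 0.4 m), then a turn about the tool's z in shares of pi rad (1.0 is pi rad), then the finger opening in m; each row is the pose to reach, as a shift and turn from the pose commanded when the call began, along the tool's axes at that moment; what a row does not reach only later rows make up. A row lasts 1/12 s, in which the tool goes at most 0.0417 m and 0.125 rad, less where a joint would pass 70% of its speed; a pose out of reach is approached as far as the arm can. The fingers move at their own pace and stop on an object; force is the grip in N (left out, the last holds). Time passes only in rows, so rows that do not move let the fingers close. The tool returns the time, the measured TCP pose, the force, the opening and the grip force at its end. only (a regular expression) keeps the lines of the reply that match it, lines (a string "A,B") keeps lines A to B, and quiet returns only ok. Input that does not fit is refused with a message, and nothing moves.
- ctrl.observe(): the state, without advancing time (a new reading comes with each control period).
- ctrl.capture(name): name is "scene" or "top"; returns a dict with "color" (420x560x3 uint8, blue, green, red), "depth" (420x560 float32, m along the optical axis (not along the pixel's ray), 0 where there is no reading), "K" (3x3 intrinsics, pixels), "R" (3x3) and "t" (3): a world point X has camera coordinates R X + t. Camera axes: x right, y down, z forward; pixel columns grow to the right and rows downward; lengths in m; the calibration is good to about 2 mm. A picture is of the moment at which its call begins.
- ctrl.finish_job(): hands the job in; it is judged then, once.
The state is a dict: "t": time; "joints": joint angles; "dq": joint speeds; "joint_efforts": joint torques, N m; "ee_pos": TCP position; "tool_rot": TCP orientation; "ft_force": force on the tool from outside, world axes, zero at the start; "ft_torque": the same for the moment, N m; "width": finger opening in m; "gripper_force": force on a finger pad.
Only numpy, scipy, OpenCV 4.12 (cv2) and the standard library are available. Lean on these libraries where they do the work, as an engineer would, in place of code of your own. Each camera call takes 0.05 s, during which the arm holds its last target. There are 200 camera calls.

## Working session

There is one attempt and no reset: what is moved stays moved. The work goes in short steps, Python scripts to look and compute and a tool call to move; the robot and the scene stay as the last step left them, time stands still between calls to the robot, and variables do not carry over. Pictures are saved under pics/ and viewed, at most 10 in all, crops included, and the job is handed in when it is done.

```bash
ls; mkdir -p pics; python3 - <<'E'
from bench import ctrl
import cv2,numpy as np
for n in("scene","top"):
    d=ctrl.capture(n); cv2.imwrite(f"pics/{n}0.png",d["color"]); np.savez(f"{n}0.npz",**d); print(n,d["K"].tolist(),d["R"].round(3).tolist(),d["t"])
print(ctrl.observe())
E
```

```text
bench.py
pics
scene [[413.1152747947413, 0.0, 279.37326207129485], [0.0, 413.1152747947413, 210.64813995652685], [0.0, 0.0, 1.0]] [[0.17, 0.985, 0.004], [0.852, -0.145, -0.502], [-0.494, 0.089, -0.865]] [-0.08105853 -0.40479213  1.32837906]
top [[421.35425716063463, 0.0, 284.2511114326412], [0.0, 421.35425716063463, 210.55876958272307], [0.0, 0.0, 1.0]] [[-0.003, -1.0, -0.022], [-0.988, 0.006, -0.154], [0.155, 0.022, -0.988]] [0.02646534 0.55560846 1.00972996]
{'t': 0.1, 'joints': array([-1.16499216e+00,  2.60616484e-01, -1.39240708e-01,  1.17272413e+00,
        1.92477156e-06,  1.57081416e+00]), 'dq': array([-1.71013598e-03, -2.07736557e-03,  2.90808489e-03,  3.10286477e-04,
       -7.98019507e-05,  1.47938791e-04]), 'joint_efforts': array([ 1.07818811e-03, -4.06508982e+01,  2.54527223e+01,  1.01638032e-02,
        5.81744462e-05,  3.50215771e-06]), 'ee_pos': array([ 0.20700245, -0.48178961,  0.23054888]), 'tool_rot': array([-3.13980766e+00, -1.89294410e-06,  4.05786336e-01]), 'ft_force': array([-0.83841869,  0.12628628,  0.23836327]), 'ft_torque': array([ 0.04677365,  0.02001977, -0.02814112]), 'gripper_force': 0.0, 'width': 0.08532609096946106}
```

View pics/scene0.png

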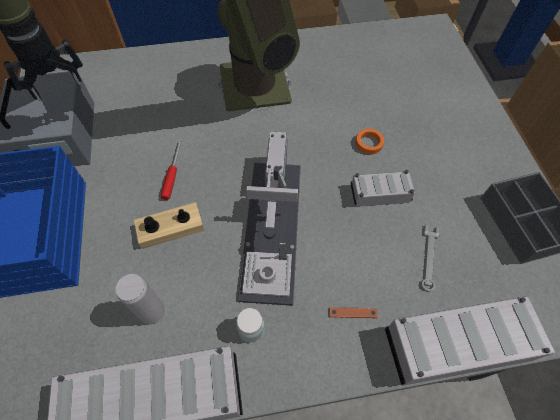

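View pics/top0.png

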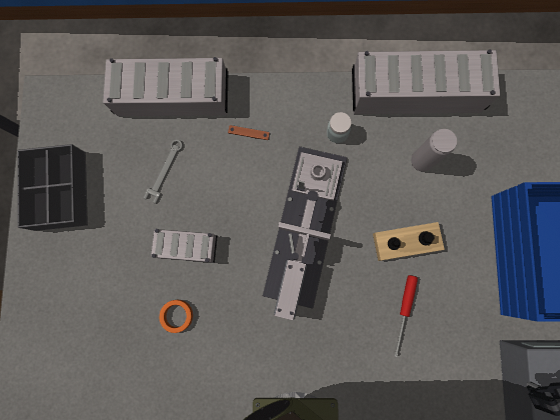

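The scene view shows the jig around (270,220), with the neck at (267,272), and the rack at (168,225). In the top view the neck is at (319,172), the crossbar at (304,230), the guide block at (290,290), and the stopper knobs at (394,243) and (427,238). I'll take enlarged crops next.

```bash
python3 - <<'E'
import cv2,numpy as np
t=np.load("top0.npz")["color"];s=np.load("scene0.npz")["color"]
a=cv2.resize(t[140:330,255:455],None,fx=4,fy=4,interpolation=2)[:600]
cv2.imwrite("pics/c1.png",cv2.resize(t[140:290,260:460],(800,600),interpolation=cv2.INTER_CUBIC))
cv2.imwrite("pics/c2.png",cv2.resize(s[165:315,120:320],(800,600),interpolation=cv2.INTER_CUBIC))
E
```

```text
(no output)
```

View pics/c1.png

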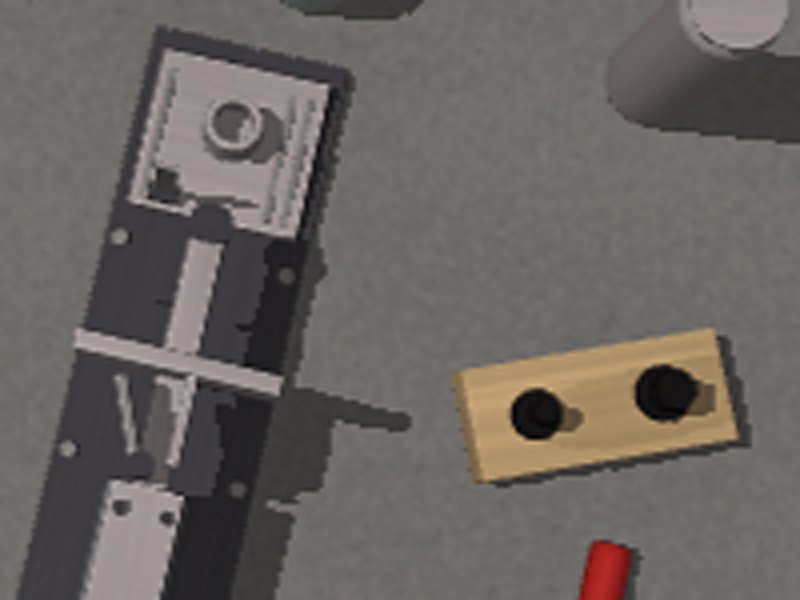

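View pics/c2.png

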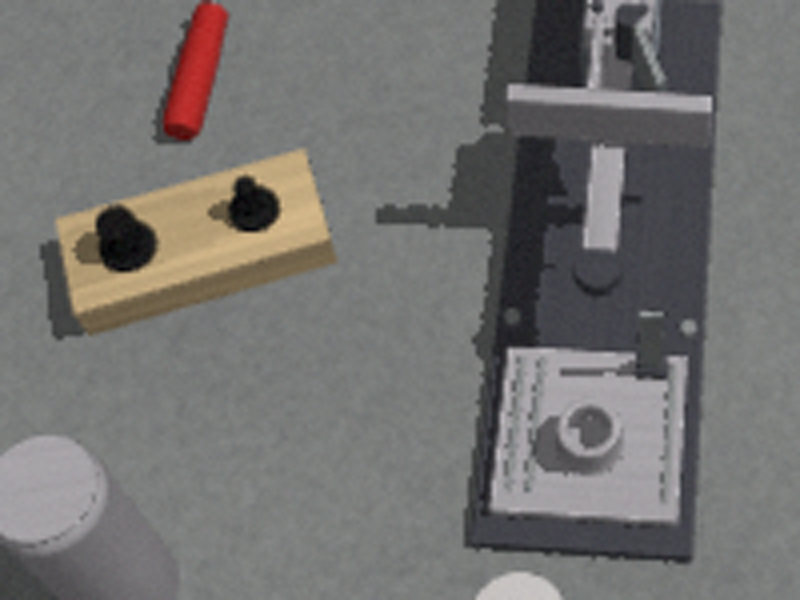

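The crops show the larger stopper is the right-hand one, at c1 (663,393) and c2 (122,225). The neck mouth is at c1 (233,127) and c2 (589,430). The crossbar top ends are at c1 (78,337) and (282,385), and c2 (711,102) and (510,92). The blade top is at c1 (165,172) and c2 (651,314). The lever tip is at c1 (121,378).

```bash
cat > h.py <<'E'
import cv2,numpy as np
def P(d): return d["K"]@np.c_[d["R"],d["t"]]
def tri(T,S,a,b):
    X=cv2.triangulatePoints(P(T),P(S),np.array(a,float).reshape(2,1),np.array(b,float).reshape(2,1))[:,0]; return X[:3]/X[3]
def cloud(d):
    h,w=d["depth"].shape; v,u=np.mgrid[:h,:w]; z=d["depth"]
    c=np.stack([(u-d["K"][0,2])/d["K"][0,0]*z,(v-d["K"][1,2])/d["K"][1,1]*z,z],-1)
    return (c-d["t"])@d["R"]
E
python3 - <<'E'
from h import *
T=np.load("top0.npz");S=np.load("scene0.npz")
c1=lambda u,v:(260+u/4-.375,140+v/4-.375); c2=lambda u,v:(120+u/4-.375,165+v/4-.375)
for n,a,b in [("neck",(233,127),(589,430)),("barL",(78,333),(711,102)),("barR",(283,381),(510,92)),("blade",(165,172),(651,314)),("large",(664,388),(117,220)),("small",(536,410),(246,190)),("legtip",(203,243),(600,249))]:
    print(n,tri(T,S,c1(*a),c2(*b)).round(4))
for nm,D in(("T",T),("S",S)):
    W=cloud(D); z=W[...,2]; x,y=W[...,0],W[...,1]
    ok=D["depth"]>0
    def st(n,m):
        p=W[m&ok]; 
        if len(p): print(nm,n,len(p),"mean",p.mean(0).round(4),"mid",((p[:,:2].max(0)+p[:,:2].min(0))/2).round(4))
        return p
    near=lambda c,r:np.hypot(x-c[0],y-c[1])<r
    A=tri(T,S,c1(664,388),c2(117,220)); st("knobL",near(A,.03)&(z>.055)&(z<.075))
    A=tri(T,S,c1(536,410),c2(246,190)); st("knobS",near(A,.03)&(z>.055)&(z<.075))
    A=tri(T,S,c1(233,127),c2(589,430)); st("rim",near(A,.024)&(z>.040)&(z<.055))
    A=tri(T,S,c1(165,172),c2(651,314)); st("blade",near(A,.02)&(z>.06)&(z<.11))
    B=tri(T,S,c1(180,357),c2(610,97)); 
    p=st("bar",near(B,.08)&(z>.133)&(z<.15)&(x>B[0]-.02))
    if len(p):
        r=cv2.minAreaRect(p[:,:2].astype(np.float32)*1000); print(r)
    p=st("guide",near(B-[.13,0.02,0],.09)&(z>.100)&(z<.118))
    if len(p): print(cv2.minAreaRect(p[:,:2].astype(np.float32)*1000))
    p=st("rack",near(A,.3)&(z>.025)&(z<.036)&(y<B[1]-.09))
    if len(p): print(cv2.minAreaRect(p[:,:2].astype(np.float32)*1000))
E
```

```text
neck [ 0.6564 -0.0612  0.0404]
barL [0.5118 0.0343 0.1469]
barR [ 0.4845 -0.0793  0.1454]
blade [ 0.615  -0.0172  0.0958]
large [ 0.4864 -0.3191  0.068 ]
small [ 0.474  -0.243   0.0612]
legtip [ 0.5709 -0.0394  0.0997]
T knobL 86 mean [ 0.4863 -0.3241  0.0643] mid [ 0.4871 -0.3251]
T knobS 31 mean [ 0.4733 -0.2453  0.0642] mid [ 0.4729 -0.2461]
T rim 92 mean [ 0.6577 -0.0627  0.0456] mid [ 0.6574 -0.0628]
T blade 27 mean [ 0.6166 -0.0187  0.0837] mid [ 0.617 -0.019]
T bar 315 mean [ 0.4952 -0.0209  0.1401] mid [ 0.4965 -0.0222]
((487.0868225097656, -20.609291076660156), (119.13468170166016, 31.268075942993164), 76.37944030761719)
T guide 1028 mean [0.3689 0.0075 0.1094] mid [0.3737 0.0064]
((376.02960205078125, 6.566841125488281), (41.87733840942383, 153.6207733154297), 76.34730529785156)
T rack 867 mean [ 0.5098 -0.239   0.032 ] mid [ 0.6546 -0.2109]
((663.65234375, -220.24459838867188), (442.0619812011719, 182.6717529296875), 21.538373947143555)
S knobL 91 mean [ 0.4874 -0.3233  0.0647] mid [ 0.4852 -0.3237]
S knobS 35 mean [ 0.4749 -0.2446  0.0637] mid [ 0.4741 -0.2444]
S rim 113 mean [ 0.6583 -0.061   0.046 ] mid [ 0.6581 -0.0614]
S blade 46 mean [ 0.6172 -0.0175  0.0823] mid [ 0.6175 -0.0172]
S bar 318 mean [ 0.496  -0.0204  0.1399] mid [ 0.4968 -0.0224]
((487.8994140625, -20.350860595703125), (119.13196563720703, 29.309612274169922), 76.29434204101562)
S guide 621 mean [0.3704 0.0076 0.1099] mid [0.3752 0.0072]
((377.6195373535156, 6.7983551025390625), (42.11396026611328, 160.39707946777344), 76.27001190185547)
S rack 680 mean [ 0.4959 -0.2419  0.0328] mid [ 0.654  -0.2108]
((663.0322265625, -220.56558227539062), (443.74908447265625, 182.85488891601562), 21.332481384277344)
```

Heights agree with the text: knob top 64.5 mm, rim 46 mm, bar 140 mm and rack 32 mm. The jig yaw is about -0.238. Next I move over the larger stopper, with the fingers closing along the jig's y.

Careful with the scale: shifts go in shares of 0.4 m and turns go in shares of pi rad. That gives: 0.3195 m / 0.4 = 0.7988, 0.12 m / 0.4 = 0.3, 0.644 rad / 3.1416 = 0.205.

shift_gripper(
  motion=[
    [0.1, -0.0125, 0.025, 0.0318, 0.05],
    [0.2, -0.025, 0.075, 0.0637, 0.05],
    [0.3, -0.0375, 0.1, 0.0955, 0.05],
    [0.4, -0.05, 0.15, 0.1273, 0.05],
    [0.5, -0.0625, 0.175, 0.1592, 0.05],
    [0.6, -0.075, 0.225, 0.191, 0.05],
    [0.7, -0.0825, 0.25, 0.205, 0.05],
    [0.7988, -0.0868, 0.275, 0.205, 0.05],
    [0.7988, -0.0868, 0.3, 0.205, 0.05],
    [0.7988, -0.0868, 0.3, 0.205, 0.05],
    [0.7988, -0.0868, 0.3, 0.205, 0.05],
  ],
  force=40,
)

```text
t: 1.02
ee_pos: [0.4861, -0.3235, 0.1101]
tool_rot: [-3.141, 0.004, -0.237]
ft_force: [-0.8, -0.2, -0.3]
width: 0.05
gripper_force: 0.0
```

```bash
python3 - <<'E'
from h import *
T=np.load("top0.npz");S=np.load("scene0.npz")
a=-.238; ex=np.array([np.cos(a),np.sin(a)]); ey=np.array([-ex[1],ex[0]])
for D in (T,S):
    W=cloud(D);z=W[...,2];X=W[...,:2]@ex;Y=W[...,:2]@ey
    m=(z>.13)&(z<.15)&(abs(X-.49)<.1)&(abs(Y-.096)<.09)
    x,y,zz=X[m],Y[m],z[m]; e=abs(y-.096)>.04
    print("bar x",np.percentile(x[e],[0,5,50,95,100]).round(4),"y",y.min().round(4),y.max().round(4))
    t=e&(zz>.137); print(" top",np.percentile(x[t],[0,10,50,90,100]).round(4),len(x[t]))
    i=~e&(x<.48); print("fin/lever",np.c_[x[i],y[i]][np.argsort(y[i])][::4].round(3).tolist())
    m=(z>.06)&(z<.12)&(abs(X-.604)<.02)&(abs(Y-.121)<.02)
    k=m&(z>.09)
    print("blade",np.percentile(X[k],[0,50,100]).round(4),Y[k].min(),Y[k].max(),z[m].max())
E
```

```text
bar x [0.4814 0.4819 0.4872 0.493  0.4938] y 0.0352 0.1544
 top [0.4814 0.4828 0.4876 0.4924 0.4938] 90
fin/lever [[0.47, 0.082], [0.442, 0.082], [0.453, 0.083], [0.465, 0.083], [0.437, 0.084], [0.479, 0.084], [0.46, 0.084], [0.432, 0.085], [0.474, 0.085], [0.446, 0.086], [0.457, 0.086], [0.469, 0.086], [0.441, 0.087], [0.452, 0.087], [0.464, 0.087], [0.436, 0.088], [0.43, 0.096], [0.427, 0.097], [0.422, 0.098], [0.429, 0.1], [0.433, 0.101], [0.419, 0.102], [0.423, 0.103], [0.43, 0.105], [0.434, 0.106], [0.429, 0.107], [0.424, 0.108], [0.429, 0.109], [0.433, 0.11], [0.437, 0.111], [0.444, 0.113], [0.441, 0.114], [0.446, 0.115], [0.45, 0.116], [0.464, 0.117], [0.463, 0.119], [0.458, 0.121], [0.472, 0.122], [0.467, 0.123], [0.467, 0.125]]
blade [0.5841 0.6032 0.6068] 0.10200666888283924 0.13358318935003693 0.100199471642975
bar x [0.4799 0.4813 0.4899 0.4932 0.494 ] y 0.0357 0.1548
 top [0.4799 0.482  0.4876 0.492  0.4934] 80
fin/lever [[0.465, 0.083], [0.469, 0.083], [0.447, 0.084], [0.454, 0.084], [0.462, 0.085], [0.437, 0.085], [0.472, 0.086], [0.449, 0.086], [0.459, 0.087], [0.433, 0.087], [0.471, 0.088], [0.447, 0.088], [0.45, 0.089], [0.429, 0.097], [0.48, 0.098], [0.429, 0.099], [0.421, 0.101], [0.431, 0.101], [0.42, 0.103], [0.43, 0.104], [0.418, 0.105], [0.43, 0.106], [0.421, 0.108], [0.432, 0.109], [0.442, 0.109], [0.439, 0.112], [0.448, 0.112], [0.444, 0.114], [0.455, 0.115], [0.449, 0.117], [0.458, 0.118], [0.454, 0.12], [0.463, 0.12], [0.457, 0.122], [0.47, 0.123], [0.467, 0.125], [0.473, 0.126], [0.48, 0.135]]
blade [0.5852 0.6032 0.6056] 0.10100239146229081 0.13430404427695855 0.1021852790314499
```

To row units: 0.069 m / 0.4 = 0.1725, 0.068 m / 0.4 = 0.17.

shift_gripper(
  motion=[
    [0.0013, 0, 0.075, 0, 0.05],
    [0.0013, 0, 0.15, 0, 0.05],
    [0.0013, 0, 0.17, 0, 0.05],
    [0.0013, 0, 0.1725, 0, 0.02],
    [0.0013, 0, 0.1725, 0, 0.015],
    [0.0013, 0, 0.1725, 0, 0.015],
    [0.0013, 0, 0.1725, 0, 0.015],
    [0.0013, 0, 0.1725, 0, 0.015],
    [0.0013, 0, 0.1725, 0, 0.015],
    [0.0013, 0, 0.1725, 0, 0.015],
  ],
  force=40,
)

```text
t: 1.85
ee_pos: [0.4883, -0.325, 0.0434]
tool_rot: [3.141, -0.002, -0.238]
ft_force: [-1.6, -0.3, 4.2]
width: 0.0223
gripper_force: 39.7
```

shift_gripper(
  motion=[
    [0, 0, -0.075, 0, 0.015],
    [0, 0, -0.15, 0, 0.015],
    [0, 0, -0.225, 0, 0.015],
    [0.0375, -0.09, -0.25, 0, 0.015],
    [0.07, -0.185, -0.2625, 0, 0.015],
    [0.1, -0.28, -0.275, 0, 0.015],
    [0.1375, -0.375, -0.275, 0, 0.015],
    [0.17, -0.47, -0.275, 0, 0.015],
    [0.2, -0.565, -0.275, 0, 0.015],
    [0.23, -0.655, -0.275, 0, 0.015],
    [0.25, -0.7125, -0.275, 0, 0.015],
    [0.26, -0.74, -0.25, 0, 0.015],
    [0.26, -0.74, -0.25, 0, 0.015],
    [0.26, -0.74, -0.25, 0, 0.015],
    [0.26, -0.74, -0.25, 0, 0.015],
  ],
)

```text
t: 3.1
ee_pos: [0.651, -0.0995, 0.1415]
tool_rot: [-3.109, 0.003, -0.167]
ft_force: [-0.0, -0.3, -0.7]
width: 0.0225
gripper_force: 39.5
```

```bash
python3 - <<'E'
from bench import ctrl
from h import *
a=-.238; ex=np.array([np.cos(a),np.sin(a)]); ey=np.array([-ex[1],ex[0]])
o=ctrl.observe();p=o["ee_pos"];print("tcp jig",p[:2]@ex,p[:2]@ey,p[2])
n=np.array([.658,-.062]);print("neck",n@ex,n@ey)
r=[]
for nm in("top","scene"):
    d=ctrl.capture(nm);np.savez(nm+"1.npz",**d)
    q=np.array([p[0],p[1],p[2]-.03]);c=d["K"]@(d["R"]@q+d["t"]);c=(c[:2]/c[2]).astype(int);print(nm,c)
    r.append(cv2.resize(d["color"][c[1]-50:c[1]+60,c[0]-37:c[0]+37],(400,594),interpolation=cv2.INTER_CUBIC))
cv2.imwrite("pics/h1.png",np.hstack(r))
E
```

```text
tcp jig 0.6561409340627172 0.056820932173114916 0.14154035634566092
neck 0.6540690131549025 0.09487742634880021
top [335 166]
scene [248 260]
```

View pics/h1.png

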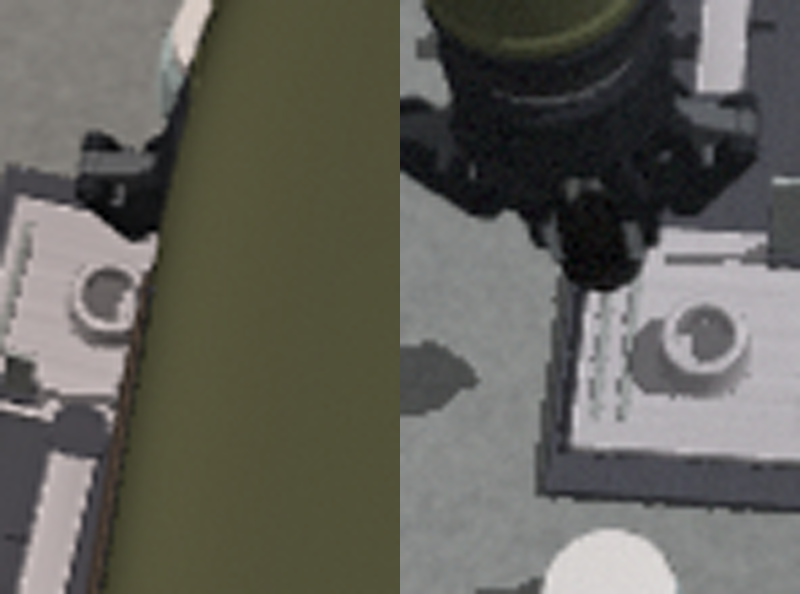

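The stopper is held and hangs near the neck (left panel neck at (108,290), right panel at (707,335)), but the move had not finished. I'll let it settle.

shift_gripper(
  motion=[
    [0, 0, 0, 0, 0.015],
    [0, 0, 0, 0, 0.015],
    [0, 0, 0, 0, 0.015],
  ],
)

```text
t: 3.45
ee_pos: [0.6519, -0.0999, 0.1427]
tool_rot: [-3.109, 0.001, -0.167]
ft_force: [-0.6, 0.3, -0.4]
width: 0.0225
gripper_force: 39.5
```

```bash
python3 - <<'E'
from bench import ctrl
o=ctrl.observe();print(o["joints"],o["dq"],o["ee_pos"],o["tool_rot"])
E
```

```text
[-0.16810248  0.53440551  0.05955476  1.0967664   0.03288888  3.14060561] [0.00303614 0.00210987 0.00190708 0.00153939 0.00017321 0.00079831] [ 0.65186289 -0.09993742  0.14266027] [-3.10870298e+00  7.88369691e-04 -1.67115974e-01]
```

Joint 6 is at its limit, so I turn the tool the other way by a half turn. The knob is round, so this does no harm.

To row units: -0.6 rad / 3.1416 = -0.191.

shift_gripper(
  motion=[
    [0, 0, 0, -0.0382, 0.015],
    [0, 0, 0, -0.0764, 0.015],
    [0, 0, 0, -0.1146, 0.015],
    [0, 0, 0, -0.1528, 0.015],
    [0, 0, 0, -0.191, 0.015],
    [0, 0, 0, -0.191, 0.015],
    [0, 0, 0, -0.191, 0.015],
  ],
)

```text
t: 4.03
ee_pos: [0.652, -0.0996, 0.1424]
tool_rot: [-3.114, -0.018, 0.43]
ft_force: [-0.8, 0.8, -1.0]
width: 0.0224
gripper_force: 39.5
```

```bash
python3 - <<'E'
from bench import ctrl
o=ctrl.observe();print(o["joints"],o["ee_pos"],o["tool_rot"])
E
```

```text
[-0.16758841  0.534802    0.05966869  1.09668658  0.03287011  2.54362993] [ 0.65198162 -0.09961981  0.14244078] [-3.11384682 -0.01765616  0.43011253]
```

To row units: -0.0323 m / 0.4 = -0.0808, 0.0198 m / 0.4 = 0.0495, -2.474 rad / 3.1416 = -0.7875.

shift_gripper(
  motion=[
    [0.025, -0.04, 0, -0.0398, 0.015],
    [0.0495, -0.0808, 0, -0.0796, 0.015],
    [0.0495, -0.0808, 0, -0.1194, 0.015],
    [0.0495, -0.0808, 0, -0.1592, 0.015],
    [0.0495, -0.0808, 0, -0.1989, 0.015],
    [0.0495, -0.0808, 0, -0.2387, 0.015],
    [0.0495, -0.0808, 0, -0.2785, 0.015],
    [0.0495, -0.0808, 0, -0.3183, 0.015],
    [0.0495, -0.0808, 0, -0.3581, 0.015],
    [0.0495, -0.0808, 0, -0.3979, 0.015],
    [0.0495, -0.0808, 0, -0.4377, 0.015],
    [0.0495, -0.0808, 0, -0.4775, 0.015],
    [0.0495, -0.0808, 0, -0.5173, 0.015],
    [0.0495, -0.0808, 0, -0.557, 0.015],
    [0.0495, -0.0808, 0, -0.5968, 0.015],
    [0.0495, -0.0808, 0, -0.6366, 0.015],
    [0.0495, -0.0808, 0, -0.6764, 0.015],
    [0.0495, -0.0808, 0, -0.7162, 0.015],
    [0.0495, -0.0808, 0, -0.7512, 0.015],
    [0.0495, -0.0808, 0, -0.7875, 0.015],
  ],
)

```text
t: 5.7
ee_pos: [0.6564, -0.0619, 0.1436]
tool_rot: [3.109, -0.003, 2.91]
ft_force: [-0.4, 0.0, -0.4]
width: 0.0224
gripper_force: 39.4
```

shift_gripper(
  motion=[
    [0, 0, 0, 0, 0.015],
    [0, 0, 0, 0, 0.015],
  ],
)

```text
t: 5.87
ee_pos: [0.6564, -0.0619, 0.1437]
tool_rot: [3.109, -0.003, 2.903]
ft_force: [-0.7, -0.5, -0.7]
width: 0.0226
gripper_force: 39.4
```

```bash
python3 - <<'E'
from bench import ctrl
from scipy.spatial.transform import Rotation as R
from h import *
o=ctrl.observe();print(o["joints"]);print(R.from_euler("xyz",o["tool_rot"]).as_matrix().round(4))
p=o["ee_pos"]; r=[]
for nm in("top","scene"):
    d=ctrl.capture(nm);np.savez(nm+"2.npz",**d)
    q=np.array([p[0],p[1],p[2]-.03]);c=d["K"]@(d["R"]@q+d["t"]);c=(c[:2]/c[2]).astype(int);print(nm,c)
    r.append(cv2.resize(d["color"][c[1]-50:c[1]+60,c[0]-37:c[0]+37],(400,594),interpolation=cv2.INTER_CUBIC))
cv2.imwrite("pics/h2.png",np.hstack(r))
E
```

```text
[-0.10999501  0.53233951  0.05857361  1.09621397  0.03297867  0.12860648]
[[-0.9717  0.2363  0.0044]
 [ 0.2363  0.9711  0.0327]
 [ 0.0034  0.0328 -0.9995]]
top [319 163]
scene [265 259]
```

View pics/h2.png

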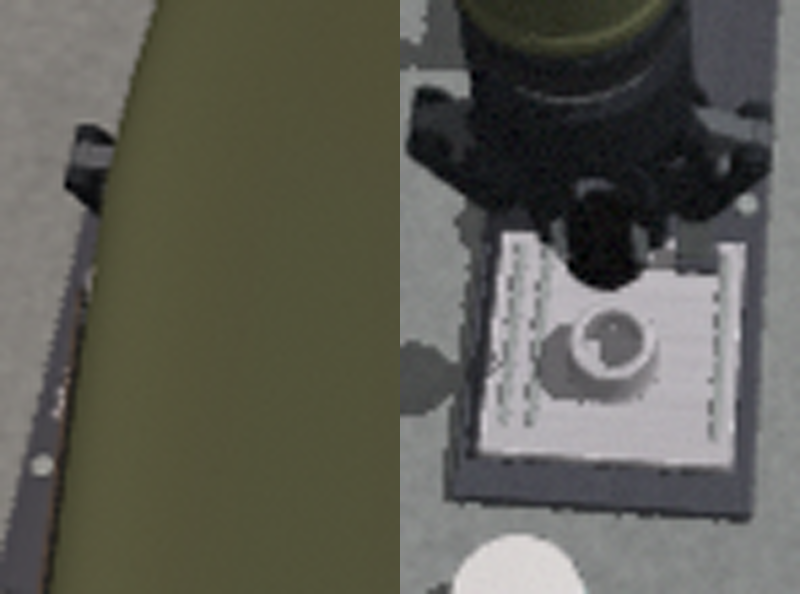

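The scene panel shows the stopper bottom at (607,265) directly behind and above the neck (613,340), with its sideways position matching. I descend partway in and check the force.

To row units: 0.075 m / 0.4 = 0.1875, 0.065 m / 0.4 = 0.1625.

shift_gripper(
  motion=[
    [0, -0.0025, 0.075, 0, 0.015],
    [0, -0.0045, 0.1375, 0, 0.015],
    [0, -0.0055, 0.1625, 0, 0.015],
    [-0.0005, -0.0063, 0.1875, 0, 0.015],
    [-0.0005, -0.0063, 0.1875, 0, 0.015],
    [-0.0005, -0.0063, 0.1875, 0, 0.015],
  ],
)

```text
t: 6.47
ee_pos: [0.6566, -0.0619, 0.0688]
tool_rot: [3.109, -0.003, 2.907]
ft_force: [-0.3, 0.2, -0.9]
width: 0.0226
gripper_force: 39.4
```

shift_gripper(
  motion=[
    [0, -0.0003, 0.0125, 0, 0.015],
    [0, -0.0008, 0.0225, 0, 0.015],
    [0, -0.0008, 0.03, 0, 0.015],
    [0, -0.0008, 0.03, 0, 0.015],
    [0, -0.0008, 0.03, 0, 0.015],
  ],
)

```text
t: 6.88
ee_pos: [0.6578, -0.062, 0.0579]
tool_rot: [3.109, 0.0, 2.908]
ft_force: [0.9, -0.1, 3.8]
width: 0.0227
gripper_force: 39.8
```

To row units: -0.14 m / 0.4 = -0.35, -0.11 m / 0.4 = -0.275.

shift_gripper(
  motion=[
    [0, 0, 0.005, 0, 0.015],
    [0, 0, 0.005, 0, 0.03],
    [0, 0, 0.005, 0, 0.045],
    [0, 0, 0.005, 0, 0.045],
    [0, 0, 0, 0, 0.045],
    [0, 0, 0, 0, 0.045],
    [0, 0.0025, -0.075, 0, 0.045],
    [0, 0.005, -0.175, 0, 0.045],
    [0, 0.0075, -0.275, 0, 0.045],
    [0, 0.01, -0.35, 0, 0.045],
    [0, 0.01, -0.35, 0, 0.045],
  ],
)

```text
t: 7.8
ee_pos: [0.6607, -0.0628, 0.2045]
tool_rot: [3.107, 0.009, 2.908]
ft_force: [1.1, -0.1, 0.1]
width: 0.0449
gripper_force: 0.0
```

shift_gripper(
  motion=[
    [0, 0, 0, 0, 0.06],
    [0.1, 0, -0.025, 0, 0.06],
    [0.2, 0, -0.05, 0, 0.06],
    [0.3, 0, -0.05, 0, 0.06],
    [0.4, 0, -0.05, 0, 0.085],
    [0.5, 0, -0.05, 0, 0.085],
    [0.55, 0, -0.05, 0, 0.085],
    [0.55, 0, -0.05, 0, 0.085],
  ],
)

```text
t: 8.47
ee_pos: [0.4357, -0.0112, 0.2154]
tool_rot: [3.11, -0.011, 2.909]
ft_force: [-0.4, -0.3, 0.1]
width: 0.0855
gripper_force: 0.0
```

```bash
python3 - <<'E'
from bench import ctrl
from h import *
r=[]
q=np.array([.658,-.062,.06])
for nm in("top","scene"):
    d=ctrl.capture(nm);np.savez(nm+"3.npz",**d)
    c=d["K"]@(d["R"]@q+d["t"]);c=(c[:2]/c[2]).astype(int)
    r.append(cv2.resize(d["color"][c[1]-35:c[1]+40,c[0]-25:c[0]+25],(400,600),interpolation=cv2.INTER_CUBIC))
    W=cloud(d); m=(np.hypot(W[...,0]-q[0],W[...,1]-q[1])<.025)&(d["depth"]>0)
    for lo,hi in((.044,.055),(.072,.09)):
        k=m&(W[...,2]>lo)&(W[...,2]<hi); print(nm,lo,k.sum(),W[k].mean(0).round(4),W[k][:,2].std().round(4))
cv2.imwrite("pics/h3.png",np.hstack(r))
E
```

```text
top 0.044 65 [ 0.6513 -0.0614  0.0509] 0.0023
top 0.072 79 [ 0.6563 -0.0617  0.0787] 0.0024
scene 0.044 106 [ 0.6636 -0.0618  0.0507] 0.0028
scene 0.072 91 [ 0.6567 -0.0608  0.0794] 0.002
```

View pics/h3.png

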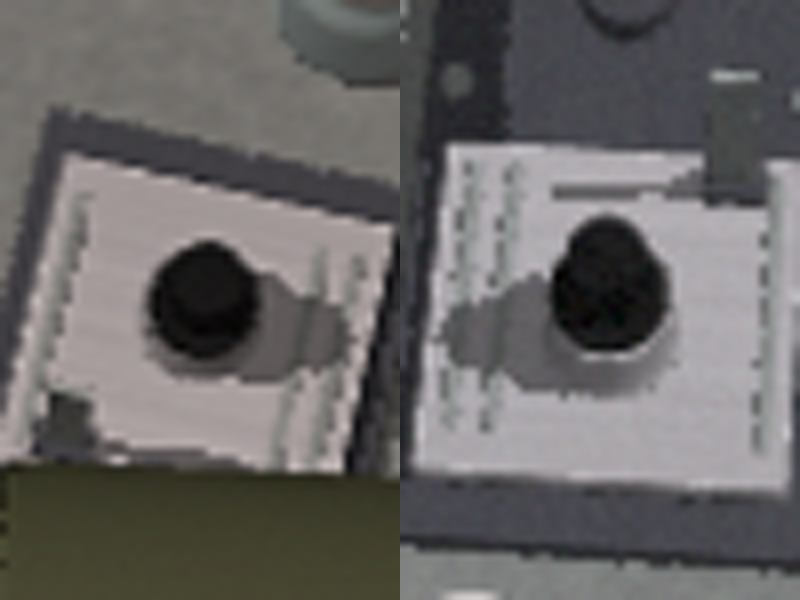

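The stopper is seated upright: the knob is centred in both panels, its top is at 79 mm and the flange is at 51 mm. Next I position the fingers astride the fin and lever.

To row units: 0.045 m / 0.4 = 0.1125, -0.037 m / 0.4 = -0.0925.

```bash
cat > w.py <<'E'
from bench import ctrl
import numpy as np
a=-.238; ex=np.array([np.cos(a),np.sin(a)]); ey=np.array([-ex[1],ex[0]])
o=ctrl.observe();p=o["ee_pos"];f=o["ft_force"]
print("jig tcp",(p[:2]@ex).round(4),(p[:2]@ey).round(4),p[2].round(4),"F",(f[:2]@ex).round(1),(f[:2]@ey).round(1),f[2].round(1),"rot",o["tool_rot"].round(3))
E
```

shift_gripper(
  motion=[
    [-0.0925, -0.0013, 0.05, 0, 0.085],
    [-0.0925, -0.0013, 0.1125, 0, 0.085],
    [-0.0925, -0.0013, 0.1125, 0, 0.085],
    [-0.0925, -0.0013, 0.1125, 0, 0.085],
  ],
)

```text
t: 8.9
ee_pos: [0.478, -0.0199, 0.1703]
tool_rot: [3.11, -0.008, 2.907]
ft_force: [0.3, -0.1, 1.2]
width: 0.0849
gripper_force: 0.0
```

```bash
python3 w.py
```

```text
jig tcp 0.4692 0.0934 0.1703 F 0.3 -0.0 1.2 rot [ 3.11  -0.008  2.907]
```

To row units: 0.066 m / 0.4 = 0.165, 0.008 m / 0.4 = 0.02.

shift_gripper(
  motion=[
    [0.02, 0, 0, 0, 0.085],
    [0.02, 0, 0.05, 0, 0.085],
    [0.02, 0, 0.1125, 0, 0.085],
    [0.02, 0, 0.165, 0, 0.085],
    [0.02, 0, 0.165, 0, 0.085],
    [0.02, 0, 0.165, 0, 0.085],
  ],
)

```text
t: 9.4
ee_pos: [0.4703, -0.0155, 0.1067]
tool_rot: [3.109, -0.005, 2.908]
ft_force: [0.1, 0.6, -1.2]
width: 0.0847
gripper_force: 0.0
```

```bash
python3 w.py
```

```text
jig tcp 0.4607 0.0958 0.1067 F -0.0 0.6 -1.2 rot [ 3.109 -0.005  2.908]
```

To row units: -0.07 m / 0.4 = -0.175, -0.06 m / 0.4 = -0.15.

shift_gripper(
  motion=[
    [-0.03, 0, 0.005, 0, 0.085],
    [-0.06, 0, 0.005, 0, 0.085],
    [-0.09, 0, 0.005, 0, 0.085],
    [-0.12, 0, 0.005, 0, 0.085],
    [-0.15, 0, 0.005, 0, 0.085],
    [-0.175, 0, 0.005, 0, 0.085],
    [-0.175, 0, 0.005, 0, 0.085],
    [-0.175, 0, 0.005, 0, 0.085],
  ],
)

```text
t: 10.07
ee_pos: [0.5399, -0.0322, 0.1053]
tool_rot: [3.109, -0.003, 2.907]
ft_force: [-3.7, -0.8, 3.5]
width: 0.0849
gripper_force: 2.1
```

```bash
python3 w.py; python3 - <<'E'
from bench import ctrl
from h import *
r=[]
q=np.array([.615,-.02,.098])
a=-.238; ex=np.array([np.cos(a),np.sin(a)]); ey=np.array([-ex[1],ex[0]])
for nm in("top","scene"):
    d=ctrl.capture(nm);np.savez(nm+"4.npz",**d)
    c=d["K"]@(d["R"]@q+d["t"]);c=(c[:2]/c[2]).astype(int);print(nm,c)
    r.append(cv2.resize(d["color"][c[1]-45:c[1]+30,c[0]-35:c[0]+15],(400,600),interpolation=cv2.INTER_CUBIC))
    W=cloud(d);z=W[...,2];X=W[...,:2]@ex;Y=W[...,:2]@ey
    m=(d["depth"]>0)&(z>.125)&(z<.145)&(X>.5)&(X<.58)&(abs(Y-.096)<.058)&(abs(Y-.096)>.0)
    if m.any():print("bar",m.sum(),np.percentile(X[m],[5,50,90,97,100]).round(4))
    m=(d["depth"]>0)&(z>.07)&(z<.104)&(X>.62)&(X<.67)&(abs(Y-.096)<.02)
    if m.any(): print("shoe front",X[m].max(),z[m].max())
cv2.imwrite("pics/h4.png",np.hstack(r))
E
```

```text
jig tcp 0.5322 0.096 0.1053 F -3.4 -1.7 3.5 rot [ 3.109e+00 -3.000e-03  2.907e+00]
top [302 182]
bar 2 [0.5526 0.5529 0.5532 0.5533 0.5533]
scene [281 242]
bar 491 [0.5242 0.5491 0.5529 0.5536 0.5543]
shoe front 0.6635614585925003 0.10354637746918846
```

View pics/h4.png

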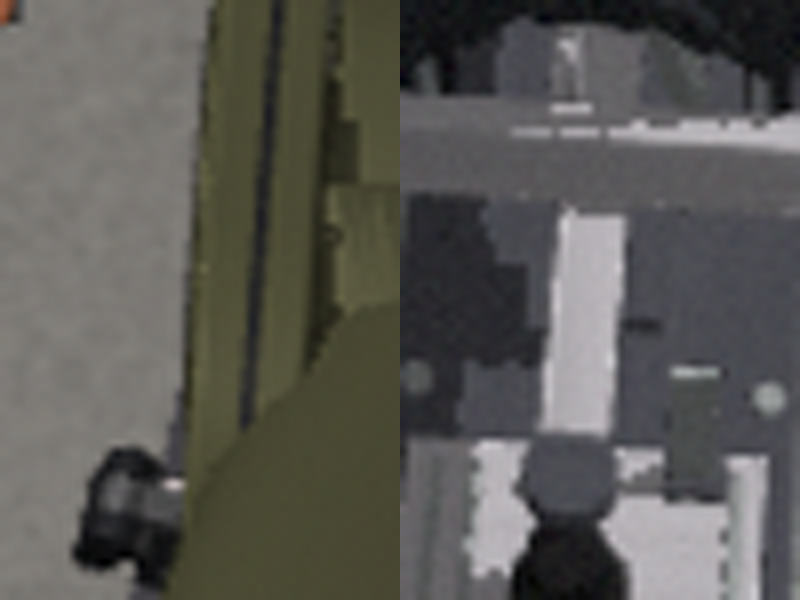

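The scene panel shows the pointer tip at (660,325) and the blade top edge at (695,372), so the leg is still short of the mark. I'll project both onto the 98 mm plane.

```bash
python3 - <<'E'
from h import *
a=-.238; ex=np.array([np.cos(a),np.sin(a)]); ey=np.array([-ex[1],ex[0]])
d=np.load("scene4.npz"); C=-d["R"].T@d["t"]
def pl(u,v,z=.098):
    px=np.array([246+(u-400)/8-.44,197+v/8-.44,1]);r=d["R"].T@np.linalg.inv(d["K"])@px
    X=C+r*(z-C[2])/r[2]; return (X[:2]@ex).round(4),(X[:2]@ey).round(4)
for n,u,v in(("pointer tip",661,325),("pointer root",628,325),("blade top L",670,373),("blade top R",719,373),("shoe/leg end",577,433),("bar front top edge mid",590,140)):
    print(n,pl(u,v,.14 if "bar" in n else .098))
# template shift of pointer between known geometry: bar front before/after
for i in(0,4):
    D=np.load(f"scene{i}.npz");W=cloud(D);z=W[...,2];X=W[...,:2]@ex;Y=W[...,:2]@ey
    m=(D["depth"]>0)&(z>.105)&(z<.135)&(abs(Y-.096)<.055)&(X>.48)&(X<.58)
    h=X[m]; print(i,"front face median",np.median(h[h>h.max()-.006]),h.max())
    m=(D["depth"]>0)&(z>.08)&(z<.103)&(abs(Y-.096)<.016)&(X>.48)&(X<.70); h=X[m];print("leg end",np.percentile(h,[98,100]))
E
```

```text
pointer tip (np.float64(0.5885), np.float64(0.1176))
pointer root (np.float64(0.5892), np.float64(0.1082))
blade top L (np.float64(0.6035), np.float64(0.1212))
blade top R (np.float64(0.6025), np.float64(0.1351))
shoe/leg end (np.float64(0.6239), np.float64(0.0964))
bar front top edge mid (np.float64(0.553), np.float64(0.0951))
0 front face median 0.4915906578255591 0.49479093399964613
leg end [0.58824376 0.58953056]
4 front face median 0.5778645108835809 0.5778645108835809
leg end [0.65699811 0.66108433]
```

To row units: -0.0145 m / 0.4 = -0.0363, -0.012 m / 0.4 = -0.03.

shift_gripper(
  motion=[
    [-0.015, 0, 0, 0, 0.085],
    [-0.03, 0, 0, 0, 0.085],
    [-0.0363, 0, 0, 0, 0.085],
    [-0.0363, 0, 0, 0, 0.085],
    [-0.0363, 0, 0, 0, 0.085],
  ],
)

```text
t: 10.58
ee_pos: [0.5529, -0.0353, 0.1042]
tool_rot: [3.109, -0.004, 2.908]
ft_force: [-5.3, -0.1, 3.5]
width: 0.0851
gripper_force: 2.2
```

```bash
python3 w.py; python3 - <<'E'
from bench import ctrl
from h import *
q=np.array([.61,-.025,.098])
cs=[]
for i in range(8):
    d=ctrl.capture("scene");cs.append(d["color"].astype(float))
np.savez("scene5.npz",**d)
im=np.mean(cs,0).astype(np.uint8); np.save("m5.npy",im)
c=d["K"]@(d["R"]@q+d["t"]);c=(c[:2]/c[2]).astype(int);print(c, np.std(cs,0).mean())
cv2.imwrite("pics/h5.png",cv2.resize(im[c[1]-15:c[1]+15,c[0]-20:c[0]+20],(800,600),interpolation=cv2.INTER_CUBIC))
E
```

```text
jig tcp 0.5456 0.0961 0.1042 F -5.1 -1.4 3.5 rot [ 3.109 -0.004  2.908]
[278 241] 1.6256432338109592
```

View pics/h5.png

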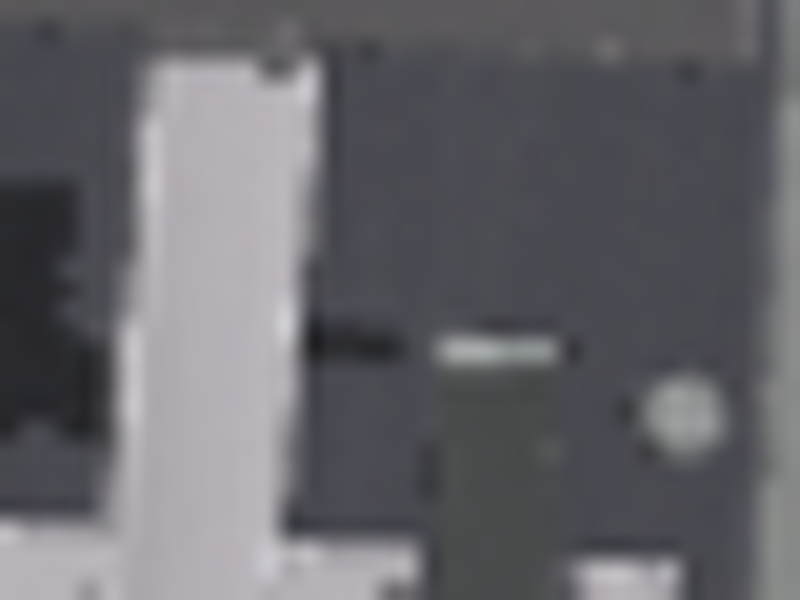

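The pointer (dark, (310–400, 342)) is now almost level with the blade top (437–555, 350). I'll refine this with centroids.

```bash
cat > cmp.py <<'E'
import sys
from h import *
a=-.238; ex=np.array([np.cos(a),np.sin(a)]); ey=np.array([-ex[1],ex[0]])
d=np.load(sys.argv[1]); im=np.load(sys.argv[2]).astype(float).mean(2); C=-d["R"].T@d["t"]
def pl(u,v,z=.098):
    r=d["R"].T@np.linalg.inv(d["K"])@np.array([u,v,1]); X=C+r*(z-C[2])/r[2]; return (X[:2]@ex).round(4),(X[:2]@ey).round(4)
def cen(u0,u1,v0,v1,sign,frac=.35):
    s=sign*im[v0:v1,u0:u1]; w=s-np.median(s); w=np.where(w>frac*w.max(),w,0); vv,uu=np.mgrid[v0:v1,u0:u1]; return (w*uu).sum()/w.sum(),(w*vv).sum()/w.sum()
p=cen(274,278,238,249,-1); b=cen(280,286,239,244,1)
print(im[238:250,273:288].astype(int)); print(p,pl(*p)); print(b,pl(*b))
E
python3 cmp.py scene5.npz m5.npy
```

```text
[[115  77  76  79  77  76  77  78  77  78  78  77  76  75  76]
 [ 84  76  76  77  76  76  76  79  77  78  76  76  75  76  76]
 [ 86  77  77  79  77  75  78  77  78  78  76  76  77  75  75]
 [ 79  77  77  77  79  76  78  78  77  77  76  77  75  75  76]
 [ 53  54  53  62  63  76  81  94  90  75  72  77  75  76  76]
 [ 47  47  47  41  44  69  92 155 169 165 143 146 132  62  76]
 [ 73  73  73  72  72  75  80  95  98  97  89  85  83  74  76]
 [ 76  76  76  78  76  76  78  74  74  73  73  70  73  76  75]
 [ 76  75  77  78  77  75  78  75  74  72  72  74  73  75  75]
 [ 77  76  78  77  76  77  78  74  74  72  73  73  74  76  76]
 [ 76  75  78  78  77  75  64  76  74  75  72  74  85  76  75]
 [ 76  77  79  78  77  75  62  75  75  75  72  72  76  75  76]]
(np.float64(275.4513422818792), np.float64(242.6342281879195)) (np.float64(0.6027), np.float64(0.1124))
(np.float64(282.264023934181), np.float64(243.0)) (np.float64(0.6025), np.float64(0.1279))
```

shift_gripper(
  motion=[
    [0, 0, 0, 0, 0.06],
    [0, 0, 0, 0, 0.05],
    [0, 0, 0, 0, 0.04],
    [0, 0, 0, 0, 0.032],
    [0, 0, 0, 0, 0.025],
    [0, 0, 0, 0, 0.02],
    [0, 0, 0, 0, 0.015],
    [0, 0, 0, 0, 0.015],
    [0, 0, 0, 0, 0.015],
    [0, 0, 0, 0, 0.015],
  ],
  force=40,
)

```text
t: 11.82
ee_pos: [0.553, -0.0363, 0.1043]
tool_rot: [3.112, -0.003, 2.906]
ft_force: [-5.6, -1.3, 6.2]
width: 0.0242
gripper_force: 42.8
```

```bash
python3 w.py; python3 - <<'E'
from bench import ctrl
from h import *
cs=[]
for i in range(8):
    d=ctrl.capture("scene");cs.append(d["color"].astype(float))
np.savez("scene6.npz",**d); im=np.mean(cs,0).astype(np.uint8); np.save("m6.npy",im)
cv2.imwrite("pics/h6.png",cv2.resize(im[200:260,238:318],(800,600),interpolation=cv2.INTER_CUBIC))
E
python3 cmp.py scene6.npz m6.npy
```

```text
jig tcp 0.546 0.0951 0.1043 F -5.2 -2.6 6.2 rot [ 3.112e+00 -3.000e-03  2.906e+00]
[[115  76  76  79  76  77  77  77  77  77  77  77  76  76  75]
 [ 84  76  75  77  76  76  76  77  77  77  77  77  76  75  75]
 [ 86  76  75  78  78  76  77  77  76  79  76  76  76  75  75]
 [ 79  77  78  77  76  75  78  77  77  78  76  77  75  75  75]
 [ 55  55  60  61  63  75  79  93  91  74  71  76  76  75  76]
 [ 49  47  41  42  45  70  91 156 169 165 143 144 132  63  75]
 [ 73  72  72  74  73  75  80  95  97  96  88  85  82  73  75]
 [ 76  75  77  77  76  74  78  75  74  72  73  70  72  76  75]
 [ 76  76  77  77  76  76  79  75  75  73  73  72  74  75  76]
 [ 77  76  77  77  76  76  77  75  74  73  73  73  73  74  75]
 [ 76  74  76  77  77  75  64  75  74  74  73  76  84  75  75]
 [ 76  76  79  77  76  74  61  75  73  73  73  73  76  75  75]]
(np.float64(275.4497444633731), np.float64(242.6626916524702)) (np.float64(0.6028), np.float64(0.1124))
(np.float64(282.2563338301043), np.float64(243.0)) (np.float64(0.6025), np.float64(0.1278))
```

View pics/h6.png

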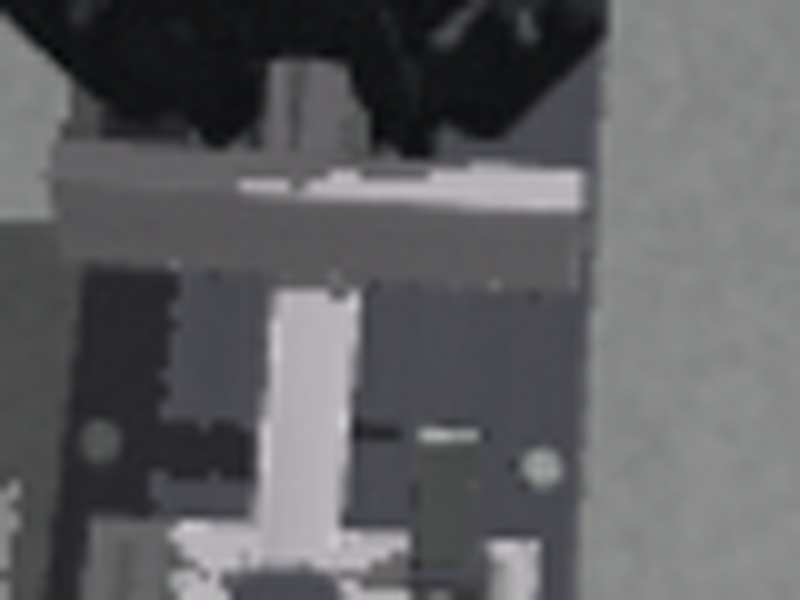

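The fingers have stopped on the fin and lever at 24.2 mm. They read 1.6 mm under on the 24 mm knob too, so this fits the 26 mm closed width. The pointer (375,432) is level with the blade top (448,435), the leg did not slip, and the grip holds. I'm handing it in.

shift_gripper(
  motion=[
    [0, 0, 0, 0, 0.015],
    [0, 0, 0, 0, 0.015],
    [0, 0, 0, 0, 0.015],
  ],
)

```text
t: 12.47
ee_pos: [0.553, -0.0363, 0.1043]
tool_rot: [3.112, -0.003, 2.906]
ft_force: [-6.2, -2.1, 5.4]
width: 0.0243
gripper_force: 42.8
```

```bash
python3 w.py; python3 -c "
from bench import ctrl
print(ctrl.finish_job())"
```

```text
jig tcp 0.546 0.0951 0.1043 F -5.5 -3.5 5.4 rot [ 3.112e+00 -3.000e-03  2.906e+00]
the job is handed in; nothing more can be done
None
```

I handed the job in at 12.5 s with the larger stopper seated upright in the neck, the leg's pointer within about 0.5 mm of the index blade by camera, and the lever squeezed closed against the fin, judged by the finger opening, with the gripper still holding; no verdict came back.

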